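# Open the hot parts washer and hold its sprung lid to drip

### The arm

A 6-joint arm with a two-finger parallel gripper is mounted at the origin on the work surface. World frame = base frame: x ahead of the robot, y to its left, z up, the work surface at z = 0. Lengths are in m, angles in rad, forces in N, time in s.
With the tool pointing down it reaches from about 0.3 to 0.85 m from the base axis. Payload 4.2 kg.
Tool frame: the origin (TCP) lies at the very end of the fingers, on their centre line; the grasp point (between the pads) lies 19 mm behind it (robot.hold_point_z is the distance from the TCP to the grasp point, in m); z points along the fingers, y is the line along which they close (so a half turn about z gives the same grasp; the last joint's range is limited). The gripper opens to 91 mm and grips with 3 to 60 N. Pads are 32 mm wide; open, the fingers measure 118 mm over their backs; the gripper's body (76 mm by 178 mm) begins 60 mm behind the grasp point.
Start: joints at [-1.13, 0.32, 1.565, -0, 1.257, -0.02], TCP at [0.256, -0.515, 0.214] pointing down, gripper open.
Joint ranges: [-3.11, 3.11], [-0.84, 2.01], [0.21, 2.61], [-1.34, 4.49], [0.05, 2.63], [-2.56, 2.56]. Speed limits (rad/s): [2.57, 2.57, 3.14, 3.14, 3.14, 3.14].

### API

Orientations are given as a rotation vector (axis times angle).
In Python, from cell import robot gives the robot as it stands.
- The arm moves only by the tool move_arm, never from a script. Its argument "series" is a list of rows, each an object with "travel": the shift along the world's x, y, z in mm, a list of three; "delta_rot": the turn, a rotation vector about the world's x, y, z in rad, a list of three. A call has 1 to 12 rows; each row is the pose to reach, as a shift and turn from the pose commanded when the call began; what a row does not reach only later rows make up. A row lasts 1/10 s, in which the tool goes at most 50 mm and 8.59 degrees, less where a joint would pass 70% of its speed; a pose out of reach is approached as far as the arm can. A call with a gripper value outside its range is refused whole. "fingers" is the opening, from -1 (shut) to 1 (fully open), set as the call begins (left out, the last holds). The fingers move at their own pace and stop on an object; "squeeze" is the grip in N (left out, the last holds). Time passes only in rows, so rows that repeat a pose let the fingers close. It gives the time, the measured TCP pose, the force, the opening and the grip force at its end, in the units of the state.
- robot.read_state(): the state, without advancing time (a new reading comes with each control period).
- robot.camera(name): name is "scene" or "top"; returns a dict with "img" (480x640x3 uint8, red, green, blue), "z_map" (480x640 float32, m along the optical axis (not along the pixel's ray), 0 where there is no reading), "fx", "fy", "cx", "cy" (pixels), "xyz" and "attitude" of the camera in the world. Camera axes: x right, y down, z forward; pixel columns grow to the right and rows downward; lengths in m; the calibration is good to about 2 mm. A picture is of the moment at which its call begins.
- robot.job_done(): hands the job in; it is judged then, once.
The state is a dict: "time": time; "joint_positions": joint angles; "qvel": joint speeds; "joint_efforts": joint torques, N m; "tcp_pos": TCP position; "tool_rot": TCP orientation; "wrist_force": force on the tool from outside, world axes, zero at the start; "moment": the same for the moment, N m; "grip_width": finger opening in m; "finger_force": force on a finger pad.
Only numpy, scipy, OpenCV 4.12 (cv2) and the standard library are available. Lean on these libraries where they do the work, as an engineer would, in place of code of your own. Each camera call takes 0.05 s, during which the arm holds its last target. There are 200 camera calls.

### The job

The small parts washer on the bench has finished: switch its heater off with the orange button and then stop its pump with the red button, pressing them one at a time with the lid still shut and leaving the green and blue buttons alone. Then take the lid by its black grip, raise it some ten degrees past its balance point, where the hinge springs want to carry it open by themselves, and ease it back to hang about five to ten degrees below that point, so that it wants to close and drips into the tank. Finish while holding the lid still there, in the grip; never let it fly open or slam, and leave the other things on the bench where they are.

Things in the scene. Friction and masses are not known exactly. Their poses are not given: they have to be found in the camera images.
- washer: parts washer, fixed to the bench, place and yaw vary: blue box 170 mm deep (x), 260 wide (y), rim 150 high, with a grey pod 100 wide on its right (-y), pod top 118 high. Origin: under the blue box's centre; x from front (robot side) to back, y to its left. Buttons on the pod in a row 180 mm right of the origin: green, orange, red, blue at x = -66, -22, 22, 66 mm
- lid_hinge (a point): middle of the lid's hinge axis, fixed to the washer, along the top of its far side: 85 mm behind the washer's centre, 150 mm above the bench. Axes as the washer's: x to the back, y along the hinge to the left, z up
- lid_grip (a point): centre of the lid's black grip, a flat tongue on the middle of its front edge: 24 mm wide (along the hinge; pinch this from above), 16 thick, 60 long; 161 mm above the bench when shut. At lid angle A it is 205 cos A - 11 sin A mm in front of the hinge axis and 205 sin A + 11 cos A above it. It can pivot between the fingers. Axes turn with the lid: x to the hinge, y along it
- lid (a joint): lid angle, rad: 0 shut, grows as the front rises, stop 1.25. Steel, 175 mm deep, 270 wide, 22 thick, 0.95 kg, not latched. Balance point 0.85 (49 degrees): below it the lid falls shut, above it the hinge springs swing it open. The grip needs 1.6 N lift when shut, falling to none at balance; at 1.0 it pulls up with 0.5 N. Over 2 rad/s counts as flying or slamming
- btn_heat_top (a point): centre of the orange button's top face, on the pod's flat top, 140 mm above the bench; round, 26 mm across, 10 mm proud of a black collar 42 mm across; pressed straight down. This one switches the heater off.
- btn_heat (a joint): travel of the orange button, m: 0 up, 0.006 fully down; sprung, 1.5 N to start it and 5 N fully down, springs back when let go; pressed means beyond 0.004
- btn_stop_top (a point): centre of the red button's top face, on the pod's flat top, 140 mm above the bench; round, 26 mm across, 10 mm proud of a black collar 42 mm across; pressed straight down. This one stops the pump.
- btn_stop (a joint): travel of the red button, m: 0 up, 0.006 fully down; sprung, 1.5 N to start it and 5 N fully down, springs back when let go; pressed means beyond 0.004
- btn_start (a joint): travel of the green button, m: 0 up, 0.006 fully down; sprung, 1.5 N to start it and 5 N fully down, springs back when let go; pressed means beyond 0.004; not to be pressed. It stands nearest the robot
- btn_rinse (a joint): travel of the blue button, m: 0 up, 0.006 fully down; sprung, 1.5 N to start it and 5 N fully down, springs back when let go; pressed means beyond 0.004; not to be pressed. It stands farthest from the robot
- brush_grip (a point): bystander: washing brush with a red handle, 190 mm long, lying just left of the washer; this point is in its handle
- tray_center (a point): bystander: grey plastic tray with two aluminium brackets, 150 x 110 x 30 mm, to the right of the control pod; this point is at its middle
- mallet_grip (a point): bystander: wooden mallet, 260 mm long, on the right of the bench; this point is in its handle
- spanner_grip (a point): bystander: steel spanner, 180 mm long, on the right of the bench; this point is in its handle
- bottle_center (a point): bystander: clear water bottle, 64 mm across, 200 mm tall, on the left; this point is at half its height
- tin_center (a point): bystander: steel tin, 84 mm across, 100 mm tall, on the left; this point is at half its height
- pot_center (a point): bystander: open black pot, 72 mm across, 85 mm tall, on the left; this point is at half its height

How it is judged:
On the way, in this order (a step that is already met when the one before it is completed fails the run):
1. the orange heater button is pressed alone, with the lid shut (value of joint btn_heat above 0.004 m and value of joint each of btn_stop, btn_start, btn_rinse below 0.002 m and value of joint lid below 0.05 rad), for 0.05 s.
2. then the red pump button is pressed alone, with the lid shut (value of joint btn_stop above 0.004 m and value of joint each of btn_heat, btn_start, btn_rinse below 0.002 m and value of joint lid below 0.05 rad), for 0.05 s.
3. then the lid is raised past its balance point, to at least 0.93 rad, in the fingers (value of joint lid above 0.93 rad and contact force between the fingers and lid above 0.1 N), for 0.1 s.
At the end, for the whole second after the job is handed in: The fingers hold the lid (contact force above 0.1 N) still (under 0.05 rad/s), between 0.60 and 0.82 rad open, which is 2 to 14 degrees below its balance point at 0.85; all four buttons are up again and every bystander is within 30 mm of where it began (value of joint lid between 0.6 and 0.82 rad and velocity of joint lid between -0.05 and 0.05 rad/s and contact force between the fingers and lid above 0.1 N and value of joint each of btn_heat, btn_stop, btn_start, btn_rinse below 0.002 m and distance of each of brush_grip, tray_center, mallet_grip, spanner_grip, bottle_center, tin_center, pot_center from where it was at the start of the episode below 0.03 m); the arm keeps its last pose, push and grip.
It fails at once if the green or the blue button is pressed (value of joint any of btn_start, btn_rinse above 0.003 m).
It fails at once if the orange and red buttons are down together (value of joint each of btn_heat, btn_stop above 0.003 m).
It fails at once if the lid flies open or slams (faster than 2 rad/s) (velocity of joint lid above 2 rad/s or velocity of joint lid below -2 rad/s).
It fails at once if a bystander is disturbed (moved by more than 30 mm) (distance of any of brush_grip, tray_center, mallet_grip, spanner_grip, bottle_center, tin_center, pot_center from where it was at the start of the episode above 0.03 m).
It also fails if it takes over 53 s, if anything falls off the work surface, if the arm or the gripper's body presses on something with over 40 N, if the wrist force passes 120 N, or if a joint passes its speed limit or range.

## Working session

There is one attempt and no reset: what is moved stays moved. The work goes in short steps, Python scripts to look and compute and a tool call to move; the robot and the scene stay as the last step left them, time stands still between calls to the robot, and variables do not carry over. Pictures are saved under pics/ and viewed, at most 10 in all, crops included, and the job is handed in when it is done.

Besides the shell and the picture viewer there is one more tool, called after "Request:" as name(argument=value, ...), one argument or row to a line, values as JSON. move_arm: Moves the arm, as the interface text tells. Its arguments: {"type":"object","properties":{"series":{"type":"array"},"fingers":{"type":"number"},"squeeze":{"type":"number"}},"required":["series"]}

```bash
ls; mkdir -p pics
cat > h.py <<'E'
import numpy as np, cv2
from scipy.spatial.transform import Rotation as R
from cell import robot
def snap(n):
    c=robot.camera(n); return c
def cloud(c):
    z=c["z_map"]; v,u=np.indices(z.shape)
    p=np.stack([(u-c["cx"])/c["fx"]*z,(v-c["cy"])/c["fy"]*z,z],-1)
    a=np.array(c["attitude"]); M=a if a.shape==(3,3) else R.from_rotvec(a).as_matrix()
    return p@M.T+np.array(c["xyz"])
E
python3 - <<'E'
from h import *
for n in("scene","top"):
    c=snap(n); cv2.imwrite(f"pics/{n}0.png",c["img"][:,:,::-1]); np.savez(f"{n}0.npz",**c)
    print(n,c["xyz"],c["attitude"],c["fx"],c["fy"],c["cx"],c["cy"])
print(robot.read_state())
E
```

```text
pics
scene [ 1.22718014 -0.61082908  1.52644366] [-2.37204939 -1.08982765  0.29650081] 502.2531331578701 502.2531331578701 316.1316005756791 250.7570463559751
top [ 0.48645853 -0.01794247  1.35983864] [-2.21848386  2.16594633 -0.11880795] 440.0044644490656 440.0044644490656 315.33666214391167 237.89319636989225
{'time': 0.1, 'joint_positions': array([-1.13002539e+00,  3.20246823e-01,  1.56552372e+00, -1.13587739e-05,
        1.25741365e+00, -2.00262633e-02]), 'qvel': array([-0.00221828, -0.00132912, -0.00342877,  0.00053817,  0.00012259,
        0.00155197]), 'joint_efforts': array([ 1.15751382e-04, -4.13331234e+01, -2.32510543e+01,  7.28664198e-02,
        4.21503803e-02, -5.92664742e-05]), 'tcp_pos': array([ 0.25547638, -0.51463523,  0.21320646]), 'tool_rot': array([-3.05706304e+00, -7.17082154e-01,  5.38384297e-04]), 'wrist_force': array([-0.52948624,  0.4156408 , -0.3144249 ]), 'moment': array([ 0.01453526, -0.02998179, -0.02348371]), 'finger_force': 0.0, 'grip_width': 0.09113723281061936}
```

View pics/top0.png

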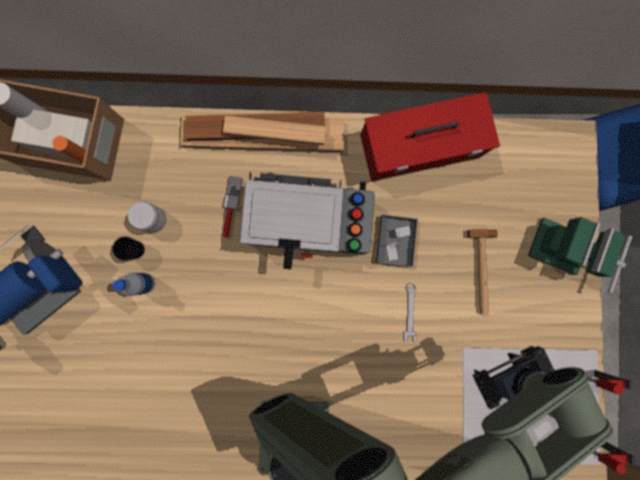

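View pics/scene0.png

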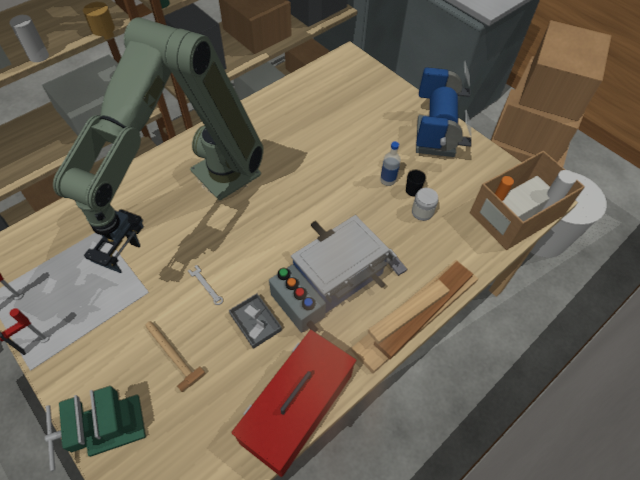

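The top view shows green (353,244), orange (355,229), red (356,214) and blue (358,199) on the pod, with the grip at about (288,252). The scene view shows the same row at (284,272) to (309,303), with the grip at (322,229). Next I'll measure the buttons and the grip.

Run:
```python
from h import *
rng={"green":((50,75),),"orange":((6,16),),"red":((0,4),(174,180)),"blue":((105,125),)}
model={"green":(-.066,-.18),"orange":(-.022,-.18),"red":(.022,-.18),"blue":(.066,-.18)}
for n in("top","scene"):
    c=dict(np.load(f"{n}0.npz")); P=cloud(c); hsv=cv2.cvtColor(c["img"],cv2.COLOR_RGB2HSV)
    A=[];B=[]
    for k,rs in rng.items():
        m=np.zeros(hsv.shape[:2],bool)
        for a,b in rs: m|=(hsv[...,0]>=a)&(hsv[...,0]<=b)
        m&=(hsv[...,1]>150)&(hsv[...,2]>70)&(P[...,2]>.128)&(P[...,2]<.15)
        m&=(abs(P[...,0]-.6)<.25)&(abs(P[...,1]+.1)<.3)
        nn,l,s,ce=cv2.connectedComponentsWithStats(m.astype(np.uint8))
        if nn<2: print(k,"none"); continue
        i=1+np.argmax(s[1:,4]); q=P[l==i]; p=np.median(q,0); print(n,k,s[i,4],ce[i].round(1),p.round(4)); A.append(model[k]);B.append(p[:2])
    A=np.array(A);B=np.array(B); d=B[-1]-B[0]
    # rigid fit
    a=A-A.mean(0);b=B-B.mean(0); th=np.arctan2((a[:,0]*b[:,1]-a[:,1]*b[:,0]).sum(),(a*b).sum())
    r=np.array([[np.cos(th),-np.sin(th)],[np.sin(th),np.cos(th)]]); t=B.mean(0)-r@A.mean(0)
    print("yaw",th,"origin",t,"res mm",((A@r.T+t-B)*1e3).round(1).tolist())
    g=c["img"].max(-1)<50
    rel=(P[...,:2]-t)@r
    m=g&(P[...,2]>.14)&(P[...,2]<.19)&(abs(rel[...,1])<.06)&(rel[...,0]<-.088)&(rel[...,0]>-.2)
    q=P[m]; print("grip",m.sum(),q.mean(0),"rel min/max",np.percentile(rel[m],[3,50,97],axis=0).round(3).tolist(), "pred", t+r@[-.12,0])
    lid=(P[...,2]>.155)&(P[...,2]<.19)&(np.abs(rel)<.16).all(-1)&~g
    print("lid ext",np.percentile(rel[lid],[2,98],axis=0).round(3).tolist(),np.median(P[lid][:,2]))
    np.save("yt_%s.npy"%n,[th,*t])
```

```text
top green 1 [350. 243.] [ 0.5749 -0.1465  0.1383]
top orange 82 [355.  228.6] [ 0.6149 -0.1598  0.1373]
top red 1211 [402.2 157.1] [ 0.8246 -0.2835  0.1411]
top blue 73 [357.6 197.9] [ 0.7025 -0.1667  0.1385]
yaw -0.3016131439820753 origin [ 0.73271559 -0.01726077] res mm [[41.3, -23.1], [43.3, -22.8], [-124.4, 87.9], [39.7, -42.1]]
grip 209 [0.56098507 0.02276199 0.16985437] rel min/max [[-0.197, -0.035], [-0.174, -0.014], [-0.159, 0.013]] pred [0.61813256 0.01838654]
lid ext [[-0.156, -0.124], [0.013, 0.14]] 0.1692218723304003
scene green 39 [282.9 271.7] [ 0.572  -0.1582  0.1384]
scene orange 53 [291.3 281.6] [ 0.617  -0.1602  0.1384]
scene red 1090 [300.8 356.5] [ 0.826  -0.2906  0.141 ]
blue none
yaw -0.48057878365570056 origin [ 0.77440024 -0.05354486] res mm [[60.7, -24.5], [54.6, -42.8], [-115.3, 67.3]]<stdin>:23: RuntimeWarning: Mean of empty slice.
  ret = um.true_divide(
Traceback (most recent call last):
IndexError: index -1 is out of bounds for axis 0 with size 0
```

Run:
```python
from h import *
rng={"green":((40,90),),"orange":((6,18),),"red":((0,5),(170,180)),"blue":((98,128),)}
X={"green":-.066,"orange":-.022,"red":.022,"blue":.066}
for n in("top","scene"):
    c=dict(np.load(f"{n}0.npz")); P=cloud(c); hsv=cv2.cvtColor(c["img"],cv2.COLOR_RGB2HSV)
    A=[];B=[]
    for k,rs in rng.items():
        m=np.zeros(hsv.shape[:2],bool)
        for a,b in rs: m|=(hsv[...,0]>=a)&(hsv[...,0]<=b)
        m&=(hsv[...,1]>110)&(hsv[...,2]>50)&(P[...,2]>.134)&(P[...,2]<.146)
        m&=(P[...,0]<.75)&(P[...,0]>.53)&(P[...,1]<-.12)&(P[...,1]>-.21)
        q=P[m]
        if len(q)<10: print(k,len(q)); continue
        p=(np.percentile(q,5,axis=0)+np.percentile(q,95,axis=0))/2; print(n,k,m.sum(),np.argwhere(m).mean(0)[::-1].round(1),p.round(4),(np.percentile(q,98,axis=0)-np.percentile(q,2,axis=0)).round(3)); A.append((X[k],-.18));B.append(p[:2])
    A=np.array(A);B=np.array(B)
    a=A-A.mean(0);b=B-B.mean(0); th=np.arctan2((a[:,0]*b[:,1]-a[:,1]*b[:,0]).sum(),(a*b).sum())
    r=np.array([[np.cos(th),-np.sin(th)],[np.sin(th),np.cos(th)]]); t=B.mean(0)-r@A.mean(0)
    print("yaw",th,"origin",t,"res mm",((A@r.T+t-B)*1e3).round(1).tolist())
    rel=(P[...,:2]-t)@r; g=c["img"].max(-1)<60
    m=g&(P[...,2]>.14)&(P[...,2]<.19)&(abs(rel[...,1])<.06)&(rel[...,0]<-.09)&(rel[...,0]>-.2)
    if m.sum(): print("grip",m.sum(),P[m].mean(0),"rel",np.percentile(rel[m],[3,50,97],axis=0).round(3).tolist(),"pred",t+r@[-.12,0])
    lid=(P[...,2]>.155)&(P[...,2]<.19)&(np.abs(rel)<.16).all(-1)&~g
    print("lid",np.percentile(rel[lid],[2,98],axis=0).round(3).tolist(),np.median(P[lid][:,2]))
```

```text
top green 63 [354.2 244. ] [ 0.5723 -0.1589  0.1396] [0.023 0.022 0.008]
top orange 64 [355.3 228.6] [ 0.6158 -0.161   0.1381] [0.022 0.022 0.008]
top red 65 [356.2 213. ] [ 0.6599 -0.1625  0.1389] [0.022 0.023 0.009]
top blue 63 [357.7 197.4] [ 0.7041 -0.1655  0.1384] [0.022 0.022 0.008]
yaw -0.0490036703327622 origin [0.64684843 0.01782065] res mm [[-0.2, 0.1], [0.3, 0.1], [0.1, -0.6], [-0.2, 0.4]]
grip 159 [0.53078668 0.02387634 0.16732239] rel [[-0.143, -0.01], [-0.115, 0.0], [-0.092, 0.01]] pred [0.52699248 0.02369874]
lid [[-0.085, -0.13], [0.087, 0.129]] 0.16900735360568842
scene green 46 [283.4 271.7] [ 0.5717 -0.1566  0.1396] [0.024 0.023 0.009]
scene orange 48 [291.4 281.4] [ 0.6156 -0.1599  0.1389] [0.022 0.024 0.009]
scene red 44 [299.8 291.3] [ 0.6604 -0.1624  0.1395] [0.021 0.024 0.01 ]
scene blue 42 [307.9 301.3] [ 0.7024 -0.1655  0.1382] [0.021 0.02  0.008]
yaw -0.06643830669441197 origin [0.64948535 0.01851651] res mm [[-0.0, -0.1], [-0.1, 0.2], [-0.9, -0.2], [1.0, 0.0]]
grip 58 [0.52237415 0.02216162 0.16709349] rel [[-0.146, -0.012], [-0.127, -0.006], [-0.107, 0.004]] pred [0.52975009 0.02648325]
lid [[-0.089, -0.131], [0.091, 0.13]] 0.16894773057090662
```

Both cameras agree: button tops are at 139 mm, lid top at 169 mm, and the lid is 172 x 259 mm. That puts the washer origin at (0.6475, 0.018) with yaw -0.053. Next I move above orange with the fingers shut, turning so that tool y lies along the hinge.

Request:
move_arm(
  series=[
    {"travel": [20,20,0],"delta_rot": [0,0,-0.04]},
    {"travel": [55,54,0],"delta_rot": [0,0,-0.1]},
    {"travel": [90,88,0],"delta_rot": [0,0,-0.16]},
    {"travel": [125,123,0],"delta_rot": [0,0,-0.22]},
    {"travel": [160,157,0],"delta_rot": [0,0,-0.28]},
    {"travel": [195,192,0],"delta_rot": [0,0,-0.34]},
    {"travel": [230,226,0],"delta_rot": [0,0,-0.4]},
    {"travel": [265,261,-5],"delta_rot": [0,0,-0.45]},
    {"travel": [300,295,-10],"delta_rot": [0,0,-0.48]},
    {"travel": [330,325,-20],"delta_rot": [0,0,-0.513]},
    {"travel": [350,345,-35],"delta_rot": [0,0,-0.513]},
    {"travel": [360,354,-44],"delta_rot": [0,0,-0.513]},
  ],
  fingers=-1,
  squeeze=15,
)

```text
time: 1.3
tcp_pos: [0.6165, -0.1587, 0.1681]
tool_rot: [-3.14, 0.078, 0.003]
wrist_force: [-0.3, -0.4, 0.2]
grip_width: 0.0005
finger_force: 0.0
```

Request:
move_arm(
  series=[
    {"travel": [0,0,0],"delta_rot": [0,0,0]},
    {"travel": [0,0,0],"delta_rot": [0,0,0]},
    {"travel": [0,0,0],"delta_rot": [0,0,0]},
  ],
)

```text
time: 1.6
tcp_pos: [0.615, -0.1625, 0.1708]
tool_rot: [3.14, -0.085, 0.001]
wrist_force: [0.0, -0.1, -0.1]
grip_width: 0.0002
finger_force: 0.0
```

Run:
```python
from h import *
s=robot.read_state(); M=R.from_rotvec(s["tool_rot"]).as_matrix(); print(s["tcp_pos"],M.round(3),s["wrist_force"],s["joint_positions"].round(2),s["grip_width"],s["time"])
c=snap("top"); cv2.imwrite("pics/t1.png",cv2.resize(c["img"][150:290,250:430,::-1],None,fx=4,fy=4))
```

```text
[ 0.61504378 -0.16250763  0.17084935] [[ 0.999 -0.054  0.001]
 [-0.054 -0.999 -0.001]
 [ 0.001  0.001 -1.   ]] [ 0.02854904 -0.0864729  -0.09666362] [-0.28  0.44  1.48 -0.    1.21  1.35] 0.0001662691094214963 1.6
```

Request:
move_arm(
  series=[
    {"travel": [0,1,-8],"delta_rot": [0,0,0]},
    {"travel": [0,1,-16],"delta_rot": [0,0,0]},
    {"travel": [0,1,-24],"delta_rot": [0,0,0]},
    {"travel": [0,1,-30],"delta_rot": [0,0,0]},
    {"travel": [0,1,-34],"delta_rot": [0,0,0]},
    {"travel": [0,1,-37],"delta_rot": [0,0,0]},
    {"travel": [0,1,-37],"delta_rot": [0,0,0]},
    {"travel": [0,1,-37],"delta_rot": [0,0,0]},
    {"travel": [0,1,-37],"delta_rot": [0,0,0]},
  ],
)

```text
time: 2.55
tcp_pos: [0.6151, -0.1601, 0.1343]
tool_rot: [3.14, -0.082, -0.001]
wrist_force: [-4.1, -0.5, 8.3]
grip_width: 0.0003
finger_force: 3.8
```

Orange is fully down: 8 N at z 0.134. Moving on to red.

Request:
move_arm(
  series=[
    {"travel": [0,0,12],"delta_rot": [0,0,0]},
    {"travel": [0,0,25],"delta_rot": [0,0,0]},
    {"travel": [15,-1,28],"delta_rot": [0,0,0]},
    {"travel": [35,-2,28],"delta_rot": [0,0,0]},
    {"travel": [45,-2,28],"delta_rot": [0,0,0]},
    {"travel": [45,-2,28],"delta_rot": [0,0,0]},
    {"travel": [45,-2,28],"delta_rot": [0,0,0]},
    {"travel": [45,-2,28],"delta_rot": [0,0,0]},
  ],
)

```text
time: 3.35
tcp_pos: [0.6599, -0.1619, 0.1609]
tool_rot: [-3.14, 0.082, 0.002]
wrist_force: [-0.1, -0.4, -0.1]
grip_width: 0.0008
finger_force: 0.0
```

Request:
move_arm(
  series=[
    {"travel": [0,0,-8],"delta_rot": [0,0,0]},
    {"travel": [0,0,-16],"delta_rot": [0,0,0]},
    {"travel": [0,0,-22],"delta_rot": [0,0,0]},
    {"travel": [0,0,-26],"delta_rot": [0,0,0]},
    {"travel": [0,0,-28],"delta_rot": [0,0,0]},
    {"travel": [0,0,-28],"delta_rot": [0,0,0]},
    {"travel": [0,0,-28],"delta_rot": [0,0,0]},
    {"travel": [0,0,-28],"delta_rot": [0,0,0]},
  ],
)

```text
time: 4.15
tcp_pos: [0.66, -0.162, 0.1342]
tool_rot: [3.14, -0.082, -0.001]
wrist_force: [-2.4, 0.9, 7.9]
grip_width: 0.0006
finger_force: 3.8
```

Red is fully down too. Now up and over to the grip.

Request:
move_arm(
  series=[
    {"travel": [0,0,25],"delta_rot": [0,0,0]},
    {"travel": [0,0,60],"delta_rot": [0,0,0]},
    {"travel": [-15,22,80],"delta_rot": [0,0,0]},
    {"travel": [-40,56,85],"delta_rot": [0,0,0]},
    {"travel": [-65,92,85],"delta_rot": [0,0,0]},
    {"travel": [-90,128,85],"delta_rot": [0,0,0]},
    {"travel": [-115,162,85],"delta_rot": [0,0,0]},
    {"travel": [-133,186,80],"delta_rot": [0,0,0]},
    {"travel": [-133,186,75],"delta_rot": [0,0,0]},
    {"travel": [-133,186,75],"delta_rot": [0,0,0]},
    {"travel": [-133,186,75],"delta_rot": [0,0,0]},
  ],
  fingers=0.2,
)

```text
time: 5.25
tcp_pos: [0.5284, 0.0233, 0.2079]
tool_rot: [3.14, -0.083, 0.001]
wrist_force: [0.1, 0.2, -0.1]
grip_width: 0.0545
finger_force: 0.0
```

Run:
```python
from h import *
s=robot.read_state(); print(s["tcp_pos"],s["wrist_force"],s["joint_positions"].round(2),s["grip_width"],s["time"])
c=snap("scene"); cv2.imwrite("pics/s2.png",cv2.resize(c["img"][170:330,240:420,::-1],None,fx=4,fy=3.7))
P=cloud(c); hsv=cv2.cvtColor(c["img"],cv2.COLOR_RGB2HSV)
m=(hsv[...,1]>110)&(P[...,2]>.130)&(P[...,2]<.15)&(P[...,0]<.75)&(P[...,0]>.53)&(P[...,1]<-.12)&(P[...,1]>-.21); print(np.percentile(P[m][:,2],[10,50,90]),m.sum())
```

```text
[0.52843808 0.02331737 0.20786627] [ 0.1001954   0.23558765 -0.07477755] [ 0.02  0.25  1.68 -0.    1.21  1.65] 0.0545409670071628 5.25
[0.13299106 0.13810756 0.14271116] 209
```

View pics/s2.png

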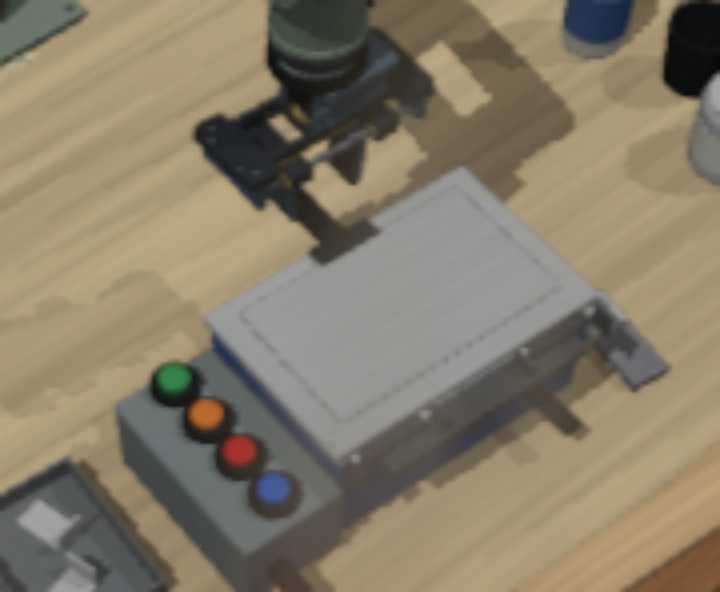

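The fingers straddle the tongue (about (310,215) in the crop) and all four buttons are up. I'll descend, then close.

Request:
move_arm(
  series=[
    {"travel": [-1,0,-15],"delta_rot": [0,0,0]},
    {"travel": [-1,0,-35],"delta_rot": [0,0,0]},
    {"travel": [-1,0,-52],"delta_rot": [0,0,0]},
    {"travel": [-1,0,-63],"delta_rot": [0,0,0]},
    {"travel": [-1,0,-63],"delta_rot": [0,0,0]},
    {"travel": [-1,0,-63],"delta_rot": [0,0,0]},
  ],
)

```text
time: 5.9
tcp_pos: [0.5274, 0.0236, 0.1453]
tool_rot: [3.14, -0.083, 0.001]
wrist_force: [-0.1, -0.3, 0.5]
grip_width: 0.0551
finger_force: 0.0
```

Request:
move_arm(
  series=[
    {"travel": [0,0,0],"delta_rot": [0,0,0]},
    {"travel": [0,0,0],"delta_rot": [0,0,0]},
    {"travel": [0,0,0],"delta_rot": [0,0,0]},
    {"travel": [0,0,0],"delta_rot": [0,0,0]},
    {"travel": [0,0,0],"delta_rot": [0,0,0]},
    {"travel": [0,0,0],"delta_rot": [0,0,0]},
  ],
  fingers=-1,
  squeeze=20,
)

```text
time: 6.5
tcp_pos: [0.527, 0.0265, 0.1454]
tool_rot: [-3.135, 0.086, -0.001]
wrist_force: [0.3, 7.2, 1.3]
grip_width: 0.0239
finger_force: 20.0
```

Run:
```python
from h import *
s=robot.read_state(); print(s["tcp_pos"],s["wrist_force"],s["grip_width"],s["finger_force"],s["time"])
yaw=-.053; d=np.array([np.cos(yaw),np.sin(yaw)])
for A in np.r_[0:1.06:.1,1.02,.74,.72]:
    f=lambda A:np.array([*(-(205*np.cos(A)-11*np.sin(A))*d),205*np.sin(A)+11*np.cos(A)])
    print(round(A,2),(f(A)-f(0)).round(0))
```

```text
[0.52701352 0.02650287 0.14535046] [0.30762247 7.24514554 1.29088185] 0.023867383624492023 19.99926656484604 6.5
0.0 [0. 0. 0.]
0.1 [ 2. -0. 20.]
0.2 [ 6. -0. 41.]
0.3 [12. -1. 60.]
0.4 [20. -1. 79.]
0.5 [30. -2. 97.]
0.6 [ 42.  -2. 114.]
0.7 [ 55.  -3. 129.]
0.8 [ 70.  -4. 144.]
0.9 [ 86.  -5. 156.]
1.0 [103.  -5. 167.]
1.02 [107.  -6. 169.]
0.74 [ 61.  -3. 135.]
0.72 [ 58.  -3. 132.]
```

The grip measures 24 mm, as it should. It sits about 3 mm left of the commanded pose, so I add that to y and lift along the arc at 0.3 rad/s.

Request:
move_arm(
  series=[
    {"travel": [0,2,6],"delta_rot": [0,0,0]},
    {"travel": [1,3,12],"delta_rot": [0,0,0]},
    {"travel": [2,3,18],"delta_rot": [0,0,0]},
    {"travel": [3,3,25],"delta_rot": [0,0,0]},
    {"travel": [4,3,31],"delta_rot": [0,0,0]},
    {"travel": [5,3,37],"delta_rot": [0,0,0]},
    {"travel": [7,3,43],"delta_rot": [0,0,0]},
    {"travel": [8,3,49],"delta_rot": [0,0,0]},
    {"travel": [10,2,55],"delta_rot": [0,0,0]},
    {"travel": [12,2,60],"delta_rot": [0,0,0]},
    {"travel": [14,2,66],"delta_rot": [0,0,0]},
    {"travel": [17,2,72],"delta_rot": [0,0,0]},
  ],
)

```text
time: 7.7
tcp_pos: [0.5434, 0.0255, 0.2173]
tool_rot: [3.139, -0.082, -0.002]
wrist_force: [1.0, -3.7, -4.5]
grip_width: 0.0242
finger_force: 20.0
```

Request:
move_arm(
  series=[
    {"travel": [2,0,5.5],"delta_rot": [0,0,0]},
    {"travel": [5,0,11],"delta_rot": [0,0,0]},
    {"travel": [8,0,16.5],"delta_rot": [0,0,0]},
    {"travel": [11,-1,22],"delta_rot": [0,0,0]},
    {"travel": [14.5,-1,27],"delta_rot": [0,0,0]},
    {"travel": [18,-1,32],"delta_rot": [0,0,0]},
    {"travel": [21.5,-1,37],"delta_rot": [0,0,0]},
    {"travel": [25,-1,42],"delta_rot": [0,0,0]},
    {"travel": [29,-2,47],"delta_rot": [0,0,0]},
    {"travel": [33,-2,52],"delta_rot": [0,0,0]},
    {"travel": [37,-2,56.5],"delta_rot": [0,0,0]},
    {"travel": [41,-2,61],"delta_rot": [0,0,0]},
  ],
)

```text
time: 8.9
tcp_pos: [0.5848, 0.023, 0.2784]
tool_rot: [3.138, -0.082, -0.001]
wrist_force: [-0.2, -6.4, -2.8]
grip_width: 0.0242
finger_force: 20.0
```

```bash
cat > ang.py <<'E'
from h import *
import sys
s=robot.read_state(); p=s["tcp_pos"]; print(p,s["wrist_force"],s["grip_width"],s["time"])
yaw=-.053; d=np.array([np.cos(yaw),np.sin(yaw)]); n=np.array([-d[1],d[0]]); t=np.array([.6475,.018])
h=t+.085*d; r=(p[:2]-h)@d*1e3; z=(p[2]+.0155-.150)*1e3
print("A from tcp",np.arctan2(z,-r)-np.arctan2(11,205),"radius",np.hypot(z,r),"(205.3)")
for nm in("top","scene"):
    c=snap(nm); P=cloud(c); e=P[...,:2]-t; a=e@d; b=e@n
    m=(abs(b)<.11)&(abs(b)>.045)&(a>-.12)&(a<.06)&(P[...,2]>.19)&(P[...,2]<.33)&(c["img"].min(-1)>70)&(np.ptp(c["img"].astype(int),-1)<30)
    q=np.c_[a[m],P[m][:,2]]; k=np.polyfit(q[:,1],q[:,0],1); rr=abs(q[:,0]-np.polyval(k,q[:,1])); q=q[rr<np.median(rr)*3]
    k=np.polyfit(q[:,1],q[:,0],1); print(nm,len(q),"lid angle",np.arctan2(1,-k[0]) if 0 else np.arctan(-1/k[0]))
    if len(sys.argv)>1: cv2.imwrite(f"pics/{nm}_{sys.argv[1]}.png",c["img"][:,:,::-1])
E
python3 ang.py
```

```text
[0.58475137 0.02296273 0.27836801] [-0.18039364 -6.35961355 -2.8461081 ] 0.02424555972440334 8.9
A from tcp 0.7178935870476709 radius 206.3476253682288 (205.3)
top 477 lid angle 0.6855876845345669
scene 1475 lid angle 0.6991341573244423
```

The lid is at about 0.70 rad, with the camera and TCP geometry agreeing. Now over the balance point to about 1.03, giving back 2 mm in y.

Request:
move_arm(
  series=[
    {"travel": [4.5,-1,4.5],"delta_rot": [0,0,0]},
    {"travel": [9,-2,8.6],"delta_rot": [0,0,0]},
    {"travel": [13.5,-2.5,12.6],"delta_rot": [0,0,0]},
    {"travel": [18.3,-3,16.6],"delta_rot": [0,0,0]},
    {"travel": [23,-3,20.4],"delta_rot": [0,0,0]},
    {"travel": [28,-3.5,24],"delta_rot": [0,0,0]},
    {"travel": [33,-3.5,27.5],"delta_rot": [0,0,0]},
    {"travel": [38.3,-4,30.8],"delta_rot": [0,0,0]},
    {"travel": [43.5,-4,34],"delta_rot": [0,0,0]},
    {"travel": [49,-4.5,37],"delta_rot": [0,0,0]},
    {"travel": [51,-4.5,38],"delta_rot": [0,0,0]},
    {"travel": [51,-4.5,38],"delta_rot": [0,0,0]},
  ],
)

```text
time: 10.2
tcp_pos: [0.6362, 0.0198, 0.3164]
tool_rot: [-3.14, 0.081, -0.002]
wrist_force: [0.6, 3.5, -0.1]
grip_width: 0.0242
finger_force: 20.0
```

Request:
move_arm(
  series=[
    {"travel": [0,0,0],"delta_rot": [0,0,0]},
    {"travel": [0,0,0],"delta_rot": [0,0,0]},
    {"travel": [0,0,0],"delta_rot": [0,0,0]},
  ],
)

```text
time: 10.5
tcp_pos: [0.6359, 0.0198, 0.3162]
tool_rot: [-3.14, 0.081, -0.002]
wrist_force: [0.6, 3.9, 0.7]
grip_width: 0.0237
finger_force: 20.0
```

```bash
python3 ang.py up
```

```text
[0.63591186 0.01982432 0.3162257 ] [0.60134928 3.86367282 0.72292376] 0.023745842315846352 10.5
A from tcp 1.0283115129461153 radius 205.8373906776929 (205.3)
top 105 lid angle 0.9007828873191285
scene 1078 lid angle 0.9615321221163035
```

View pics/scene_up.png

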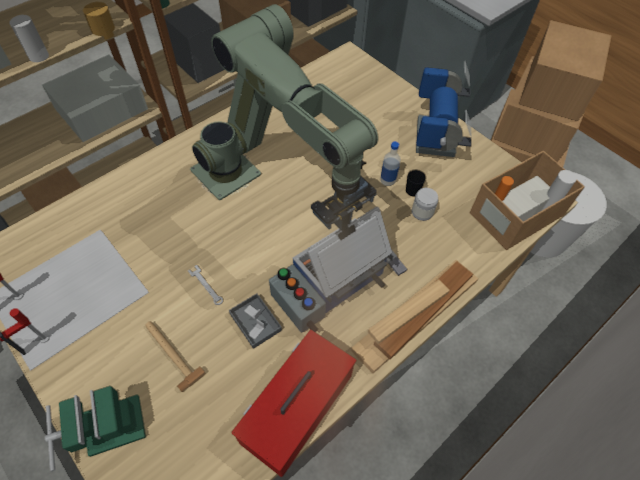

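The scene view shows the lid well open in the fingers at about (345,240), with the bystanders untouched. The camera fit (0.96) is lower than the TCP geometry (1.03), so I'll fit the lid plane more carefully.

```bash
cat > plane.py <<'E'
from h import *
yaw=-.053; d=np.array([np.cos(yaw),np.sin(yaw)]); n=np.array([-d[1],d[0]]); t=np.array([.6475,.018])
c=snap("scene"); P=cloud(c); e=P[...,:2]-t; a=e@d; b=e@n
m=(abs(b)<.11)&(a>-.1)&(a<.12)&(P[...,2]>.18)&(P[...,2]<.33)&(c["img"].min(-1)>60)&(np.ptp(c["img"].astype(int),-1)<30)
q=np.c_[a[m],b[m],P[m][:,2]]; rng=np.random.default_rng(0); best=None
for _ in range(400):
    s=q[rng.choice(len(q),3,False)]; w=np.cross(s[1]-s[0],s[2]-s[0]); L=np.linalg.norm(w)
    if L<1e-5: continue
    i=abs((q-s[0])@w/L)<.004
    if best is None or i.sum()>best.sum(): best=i
x=q[best]; w=np.linalg.svd(x-x.mean(0),full_matrices=False)[2][2]; w*=np.sign(w[2])
print(best.sum(),len(q),"normal",w,"A",np.arctan2(w[0],w[2]),"offset from hinge mm",(x.mean(0)-[.085,0,.15])@w*1e3)
s=robot.read_state(); print(s["tcp_pos"],s["wrist_force"],s["finger_force"],s["qvel"].round(4),s["time"])
E
python3 plane.py
```

```text
2238 2865 normal [ 0.84267966 -0.00710076  0.53836843] A 1.0022804127667762 offset from hinge mm 22.42833377187106
[0.63586713 0.01984726 0.3162099 ] [0.0244655  3.23870768 1.31594317] 19.996078312397003 [-0.0001 -0.0004  0.0006  0.0003  0.0025  0.0009] 10.65
```

Plane fit gives 1.00 rad with the expected 22 mm offset, so the lid is past 0.93. Easing it back to about 0.73.

Request:
move_arm(
  series=[
    {"travel": [-2,0,-1],"delta_rot": [0,0,0]},
    {"travel": [-7.5,0,-4],"delta_rot": [0,0,0]},
    {"travel": [-12.7,0.5,-7.2],"delta_rot": [0,0,0]},
    {"travel": [-18,1,-10.5],"delta_rot": [0,0,0]},
    {"travel": [-23,1,-14],"delta_rot": [0,0,0]},
    {"travel": [-28,1.5,-17.6],"delta_rot": [0,0,0]},
    {"travel": [-32.7,2,-21.4],"delta_rot": [0,0,0]},
    {"travel": [-37.5,2,-25.4],"delta_rot": [0,0,0]},
    {"travel": [-42,2.5,-29.4],"delta_rot": [0,0,0]},
    {"travel": [-46.5,3,-33.5],"delta_rot": [0,0,0]},
    {"travel": [-49,3,-36],"delta_rot": [0,0,0]},
    {"travel": [-49,3,-36],"delta_rot": [0,0,0]},
  ],
)

```text
time: 11.85
tcp_pos: [0.5864, 0.0228, 0.2799]
tool_rot: [-3.14, 0.082, -0.0]
wrist_force: [-1.2, 5.2, 1.5]
grip_width: 0.0241
finger_force: 20.0
```

Request:
move_arm(
  series=[
    {"travel": [0,0,0],"delta_rot": [0,0,0]},
    {"travel": [0,0,0],"delta_rot": [0,0,0]},
    {"travel": [0,0,0],"delta_rot": [0,0,0]},
    {"travel": [0,0,0],"delta_rot": [0,0,0]},
    {"travel": [0,0,0],"delta_rot": [0,0,0]},
  ],
)

```text
time: 12.35
tcp_pos: [0.5865, 0.0228, 0.2801]
tool_rot: [-3.14, 0.082, -0.0]
wrist_force: [-0.5, 5.1, 2.1]
grip_width: 0.0242
finger_force: 20.0
```

```bash
python3 plane.py; python3 ang.py end
```

```text
2283 3118 normal [ 0.6549828  -0.01071912  0.75556775] A 0.714209660983707 offset from hinge mm 22.30615489226186
[0.58649641 0.02279553 0.28003812] [-0.27294392  5.26073802  2.87911126] 19.984188079833984 [-0.0003  0.0008 -0.0003  0.001   0.0022 -0.0002] 12.4
[0.58649641 0.02279553 0.28003812] [-0.27294392  5.26073802  2.87911126] 0.02395871055346241 12.4
A from tcp 0.7296181492677913 radius 206.27066649445007 (205.3)
top 416 lid angle 0.6921135284381448
scene 1482 lid angle 0.7022912948792561
```

View pics/scene_end.png

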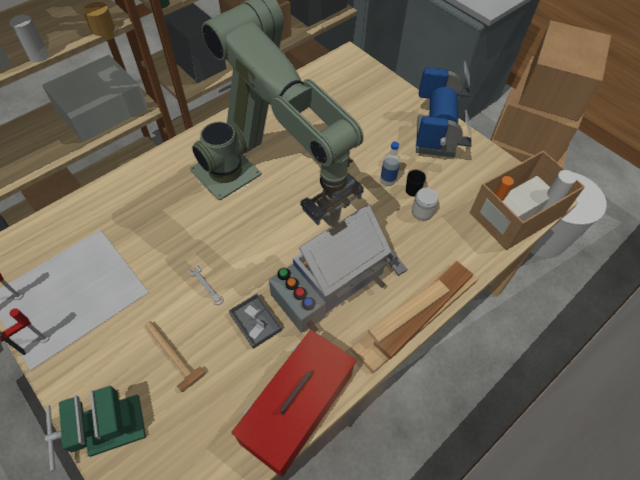

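The lid is held still at about 0.72 rad (grip at about (345,210)), the buttons are up and the bystanders haven't moved. Handing in.

```bash
python3 -c "
from cell import robot
print(robot.job_done())"
```

```text
the job is handed in; nothing more can be done
None
```

I pressed orange and then red with the lid shut, raised the lid to about 1.0 rad, and eased it back to about 0.72 rad (7 degrees below balance), where the gripper holds it still; the job is handed in, but no verdict was returned.

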